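# Back the feed roller off by one notch

## Robot

A 6-joint arm with a two-finger parallel gripper is mounted at the origin on a cart in front of the work surface, level with it; the furniture and walls round the work are solid. World frame = base frame: x ahead of the robot, y to its left, z up, the work surface at z = 0. Lengths are in m, angles in degrees, forces in N, time in s.
With the tool pointing down it reaches from about 0.35 to 0.875 m from the base axis. Payload 4.2 kg.
Tool frame: the origin (TCP) lies at the very end of the fingers, on their centre line; the grasp point (between the pads) lies 19 mm behind it; z points along the fingers, y is the line along which they close (so a half turn about z gives the same grasp; the last joint's range is limited). The gripper opens to 87 mm and grips with 3 to 60 N. Pads are 19 mm wide; open, the fingers measure 117 mm over their backs; the gripper's body (75 mm by 190 mm) begins 51 mm behind the grasp point.
Start: joints at [84.087, 22.042, 0.453, 0, -68.411, -14.817], TCP at [0.221, 0.585, 0.188] pointing down, gripper open.
Joint ranges: [-179.83, 179.83], [-69.29, 118.12], [-61.27, 80.66], [-181.25, 117.63], [-171.15, -9.14], [-177.46, 177.46]. Speed limits (degrees/s): [159.86, 159.86, 180, 180, 180, 180].

## Interface

Orientations are given as a 3x3 rotation matrix whose columns are the frame's x, y, z axes.
In Python, from station import sense, cams, r gives the robot as it stands. The module is installed in compiled form; this text tells all that it offers.
- The arm moves only by the tool step_arm, never from a script. Its argument "targets" is text: rows parted by semicolons, each of 4 numbers parted by spaces: the shift along the tool's x, y, z in cm, then the turn about the tool's z in degrees. In form: x y z turn; .... A call has 1 to 12 rows; each row shifts and turns the commanded pose from where the row before left it, along the tool's axes as they then stand; what a row does not reach is not made up. A row lasts 1/12 s, in which the tool goes at most 41.7 mm and 7.16 degrees, less where a joint would pass 70% of its speed; a pose out of reach is approached as far as the arm can. A call with a gripper value outside its range is refused whole. "claw" is the finger opening in cm, from 0 to 8.7, set as the call begins (left out, the last holds). The fingers move at their own pace and stop on an object; the grip force is fixed at half the most. Time passes only in rows, so rows that do not move let the fingers close. It gives the time, the measured TCP pose, the force, the opening and the grip force at its end, in the units of the state.
- sense(): the state, without advancing time (a new reading comes with each control period).
- cams.capture(name): name is "scene" or "top" or "wrist"; returns a dict with "frame" (400x640x3 uint8, blue, green, red), "vertical_fov" (degrees; the focal length in pixels is half the picture's height over the tangent of half this angle, whatever the lens; pixels are square), "cx", "cy" (the principal point, pixels), "dist_coeffs" ([k1, k2, p1, p2, k3] as OpenCV has them; the pictures are not rectified), "eye" and "rotation" of the camera in the world; the wrist camera has in their place "tool_from_camera" (4x4, takes a point from camera to tool coordinates, whose origin is the TCP and whose axes are the flange's). Camera axes: x right, y down, z forward; pixel columns grow to the right and rows downward; lengths in m; the calibration is good to about 2 mm. A picture is of the moment at which its call begins: read the wrist's pose just before it. There is no depth.
- r.finish_job(): hands the job in; it is judged then, once.
The state is a dict: "time_s": time; "joints": joint angles; "joint_velocities": joint speeds; "effort": joint torques, N m; "tcp_pos": TCP position; "ee_rot": TCP orientation; "wrist_force": force on the tool from outside, world axes, zero at the start; "moment": the same for the moment, N m; "gripper_width": opening from 0.0 (shut) to 1.0 (fully open); "gripper_force": force on a finger pad.
Only numpy, scipy, OpenCV 4.12 (cv2) and the standard library are available. Lean on these libraries where they do the work, as an engineer would, in place of code of your own. Each camera call takes 0.05 s, during which the arm holds its last target. There are 200 camera calls.

## Task

The small feed roller on the bench was advanced one notch too far. Push the red knob of its pawl over, away from you, until the pawl is lifted out of the ratchet wheel and stays up; push the upright yellow-knobbed spoke away from you to turn the roller backward by one notch; then push the red knob back so that the pawl drops fully into that next notch, and leave it so. Only push, gently, with the fingertips, and leave everything else on the bench where it lies.

Things in the scene. Friction and masses are not known exactly. Their poses are not given: they have to be found in the camera images.
- winch: blue frame of the feed roller, fixed on the bench; base 150 x 145 x 10 mm spans x -71..79, y -45..100 of its frame; origin on the bench; x away from the robot, y left. Black rubber roller, 50 mm diameter, on a shaft along y between two side plates. Left end: ratchet wheel, 10 teeth 8 mm deep. Right end: capstan, four spokes with ball knobs, one yellow. All of it stays below 185 mm
- hub (a point): point on the roller's axis, 85 mm above the bench, at x = y = 0 of the frame. The steel ratchet wheel (90 mm diameter) sits at y = 46 to 58 mm on this axis, the capstan at y = -56 mm: four 8 mm rods at right angles with 20 mm ball knobs centred 72 mm from the axis, one yellow, three black
- spoke_knob (a point): centre of the yellow ball knob (20 mm) of the capstan, y = -56 mm of the frame, 72 mm from the hub axis; at the start about 153 mm up, its spoke leaning 16 to 21 degrees from upright toward the robot. Pushing it takes about 1.5 N; the roller stays where it is left. One notch back brings the spoke to 14 to 20 degrees past upright, away from the robot
- pawl_pivot (a point): point on the pawl's hinge axis (along the frame's y) straight below the red knob's path: x = 44, y = 78 mm of the frame, 130 mm above the bench
- pawl_knob (a point): centre of the red ball knob (24 mm) on the pawl's lever, an 8 mm rod; 42 mm from the hinge axis, at y = 78 mm of the frame, left of the pawl arm (y 47 to 57 mm). Lever leans 25 degrees toward the robot when engaged, 25 degrees away when fully lifted. Weighted: past upright it falls over by itself and stays; under 1 N moves it
- pawl (a joint): pawl angle, rad: 0 = nose fully down in a notch, 0.87 = fully lifted (stop); grows as the red knob moves away from the robot. The 5 mm wide nose drops on the top of the ratchet wheel. Down, it blocks backward turning; forward the wheel ratchets under it. Let down on a tooth instead of a notch, it rests higher, at about 0.05 to 0.2
- roller (a joint): roller angle, rad: grows backward (upright spoke moves away from the robot, along the frame's +x). 0 = tooth against the nose in the starting notch; starts at -0.10 to -0.02, in that notch's slack; yellow spoke is upright at 0.26. One notch is 36 degrees (0.628 rad): one notch back the pawl drops fully in between about 0.45 and 0.62, and blocks at 0.628
- screwdriver: flat screwdriver with yellow handle, 206 mm, lying loose in front of the frame; origin under its middle; leave alone
- spanner: steel combination spanner, 146 mm, lying loose to the right of the frame; origin under its middle; leave alone
- plug_gauge: black plug gauge, 28 mm diameter, 100 mm high, standing loose behind the frame; origin under it; leave alone
- spur_gear: brown-grey spur gear, 68 mm diameter, 16 mm high, lying loose to the left of the frame; origin under its centre; leave alone
- setting_ring: bright steel ring, 60 mm diameter, 18 mm high, lying loose in front of the frame at the left; origin under its centre; leave alone
- marker: black and blue pen, 138 mm, lying loose in front of the frame at the right; origin under its middle; leave alone
There are look-alikes about, which are no part of the job. Of the things that look like the winch, the larger one is meant.

How it is judged:
By the outcome, as a careful person would: the job done as asked, in the order asked, and still so for the second after the job is handed in, with the robot touching nothing.
It also fails if it takes over 51 s, if anything falls off the work surface, if the arm or the gripper's body presses on something with over 40 N, if the wrist force passes 120 N, or if a joint passes its speed limit or range.

## Working session

There is one attempt and no reset: what is moved stays moved. The work goes in short steps, Python scripts to look and compute and a tool call to move; the robot and the scene stay as the last step left them, time stands still between calls to the robot, and variables do not carry over. Pictures are saved under pics/ and viewed, at most 10 in all, crops included, and the job is handed in when it is done.

Besides the shell and the picture viewer there is one more tool, called after ">>>" as name(argument=value, ...), one argument or row to a line, values as JSON. step_arm: Moves the arm, as the interface text tells. Its arguments: {"type":"object","properties":{"targets":{"type":"string"},"claw":{"type":"number"}},"required":["targets"]}

```bash
mkdir -p pics; cat > h.py <<'E'
import numpy as np,cv2,pickle
from station import sense,cams,r
def snap(n,f):
    s=sense();c=cams.capture(n);cv2.imwrite('pics/'+f+'.png',c['frame']);c['tcp']=s['tcp_pos'];c['R']=s['ee_rot']
    pickle.dump({k:c[k] for k in c},open('pics/'+f+'.pkl','wb'));return c
def cam(f):
    c=pickle.load(open('pics/'+f+'.pkl','rb'))
    F=200/np.tan(np.radians(c['vertical_fov'])/2)
    K=np.array([[F,0,c['cx']],[0,F,c['cy']],[0,0,1]])
    if 'eye' in c: e,R=np.array(c['eye']),np.array(c['rotation'])
    else:
        T=np.array(c['tool_from_camera']);Rt=np.array(c['R']);R=Rt@T[:3,:3];e=Rt@T[:3,3]+np.array(c['tcp'])
    return K,np.array(c['dist_coeffs'],float),e,R
def ray(f,u,v):
    K,d,e,R=cam(f);p=cv2.undistortPoints(np.array([[[u,v]]],float),K,d)[0,0]
    return e,R@np.array([p[0],p[1],1])
def atz(f,u,v,z):
    e,d=ray(f,u,v);return e+d*(z-e[2])/d[2]
def tri(*o):
    A=np.zeros((3,3));b=np.zeros(3)
    for f,u,v in o:
        e,d=ray(f,u,v);d/=np.linalg.norm(d);P=np.eye(3)-np.outer(d,d);A+=P;b+=P@e
    return np.linalg.solve(A,b)
def proj(f,P):
    K,d,e,R=cam(f);return cv2.projectPoints((np.array(P,float).reshape(-1,3)-e)@R,np.zeros(3),np.zeros(3),K,d)[0][:,0]
E
python3 - <<'E'
from h import *
a=snap('scene','s0');b=snap('top','t0')
for f in('s0','t0'):
    K,d,e,R=cam(f);print(e.round(3),R.round(2).tolist(),K[0,0])
s=sense();print(s['tcp_pos'],np.round(s['ee_rot'],3).tolist())
E
```

```text
[-0.002 -0.882  0.737] [[0.84, -0.28, 0.46], [-0.53, -0.42, 0.73], [-0.02, -0.86, -0.5]] 442.24315622411484
[ 0.389 -0.013  1.537] [[0.02, -0.99, 0.13], [-1.0, -0.01, 0.01], [-0.01, -0.13, -0.99]] 434.60268410795527
[0.22098105 0.58398244 0.18679756] [[0.935, -0.354, -0.001], [-0.354, -0.935, -0.002], [0.0, 0.002, -1.0]]
```

View pics/s0.png

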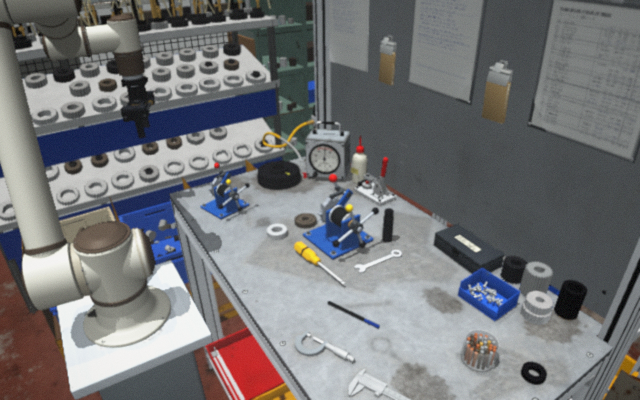

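View pics/t0.png

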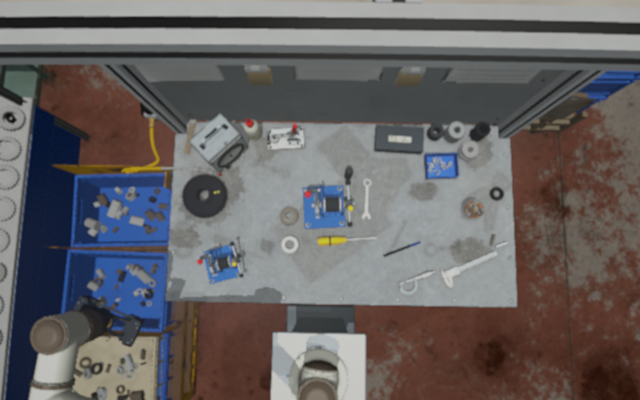

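Two winches: scene (225,195)/top (222,263), and scene (340,225)/top (328,205). The second is the larger one, and the screwdriver, spanner, gauge, gear and ring lie around it as described. I'll confirm in an enlarged crop.

```bash
python3 - <<'E'
from h import *
a=cv2.imread('pics/s0.png')[165:265,290:410];b=cv2.imread('pics/t0.png')[160:260,270:390]
o=np.hstack([cv2.resize(x,None,fx=3.33,fy=5 and 3.33,interpolation=cv2.INTER_CUBIC) for x in(a,b)])
cv2.imwrite('pics/c0.png',o);print(o.shape)
E
```

```text
(333, 800, 3)
```

View pics/c0.png

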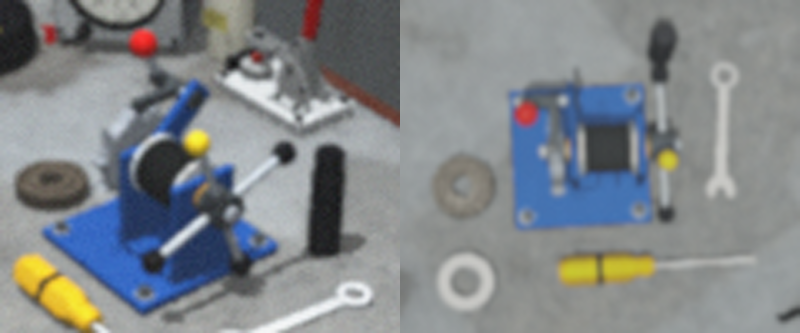

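The crop confirms the larger winch: red knob at scene (333,178)/top (307.5,194), yellow knob at scene (349,208)/top (350.5,208).

```bash
python3 - <<'E'
from h import *
red=tri(('s0',332.9,177.6),('t0',307.5,193.9));yel=tri(('s0',349.1,207.6),('t0',350.5,208))
print('red',red,'yel',yel)
q=lambda x,y:(270+(x-400)/3.333,160+y/3.333)
C=[atz('t0',*q(*p),0.01)[:2] for p in((511,93),(643,84),(652,222),(517,229))]
L=np.array([[79,100],[79,-45],[-71,-45],[-71,100]])/1000.
L=np.vstack([L,[44-42*np.sin(np.radians(25)),78][:] and [(44-42*np.sin(np.radians(25)))/1000,.078],[-.072*np.sin(np.radians(18)),-.056]])
W=np.vstack([C,red[:2],yel[:2]])
from scipy.optimize import least_squares
f=lambda p:(np.c_[p[0]+L[:,0]*np.cos(p[2])-L[:,1]*np.sin(p[2]),p[1]+L[:,0]*np.sin(p[2])+L[:,1]*np.cos(p[2])]-W).ravel()
s=least_squares(f,[.5,0,0]);print(s.x,np.degrees(s.x[2]));print(f(s.x).reshape(-1,2).round(4))
E
```

```text
red [0.60876345 0.04141589 0.16956393] yel [ 0.56713496 -0.09654087  0.15417245]
[ 0.5866184  -0.03977314  0.06790967] 3.8909376518030347
[[ 0.0024  0.0024]
 [ 0.0006 -0.0012]
 [-0.0012 -0.0007]
 [-0.0016  0.0016]
 [-0.0012 -0.0016]
 [ 0.0011 -0.0006]]
```

>>> step_arm(
  targets="0 0 -2 -6; 0 0 -2 -6; 0 0 -2 -6; 0 0 -1 -6.6; 0 0 0 0; 0 0 0 0",
  claw=0,
)

```text
time_s: 0.6
tcp_pos: [0.2209, 0.5844, 0.2574]
ee_rot: [[0.998, 0.064, -0.001], [0.064, -0.998, 0.0], [-0.001, -0.0, -1.0]]
wrist_force: [-0.4, -0.4, -1.1]
gripper_width: 0.635
gripper_force: 0.0
```

```bash
cat >> h.py <<'E'
O=np.array([.5866,-.0398,0]);Y=.0679
RF=np.array([[np.cos(Y),-np.sin(Y),0],[np.sin(Y),np.cos(Y),0],[0,0,1]])
def fr(p): return RF.T@(np.array(p)-O)
def go(fx,fy,fz):
    s=sense();t=O+RF@np.array([fx,fy,fz]);R=np.array(s['ee_rot'])
    print('frame now mm',(fr(s['tcp_pos'])*1e3).round(1),'tool yaw in frame',np.degrees(np.arctan2(R[1,0],R[0,0])-Y).round(2),'zaxis',R[:,2].round(3),'F',np.round(s['wrist_force'],2),'t',s['time_s'],'w',s['gripper_width'])
    print('tool shift cm',(R.T@(t-np.array(s['tcp_pos']))*100).round(2))
E
python3 -c "
from h import *
go(-.015,.078,.25)"
```

```text
frame now mm [-322.5  647.6  257.4] tool yaw in frame -0.2 zaxis [-0.001  0.    -1.   ] F [-0.42 -0.44 -1.11] t 0.6 w 0.6350710108815026
tool shift cm [30.94 56.85  0.72]
```

>>> step_arm(
  targets="1.6 3 0 0;1.6 3 0 0;1.6 3 0 0;1.6 3 0 0;1.6 3 0 0;1.6 3 0 0;1.6 3 0 0;1.6 3 0 0;1.6 3 0 0;1.6 3 0 0;1.6 3 0 0;1.6 3 0 0",
)

```text
time_s: 1.6
tcp_pos: [0.4368, 0.2362, 0.2561]
ee_rot: [[0.998, 0.065, -0.003], [0.065, -0.998, -0.002], [-0.003, 0.002, -1.0]]
wrist_force: [0.8, -0.1, -0.3]
gripper_width: 0.004
gripper_force: 0.0
```

>>> step_arm(
  targets="1.6 3 0 0;1.6 3 0 0;1.6 3 0 0;1.6 3 0 0;1.6 3 0 0;1.4 3 0 0;1.4 3 0 0;0 0 0 0;0 0 0 0;0 0 0 0",
)

```text
time_s: 2.43
tcp_pos: [0.5582, 0.036, 0.2563]
ee_rot: [[0.998, 0.065, -0.003], [0.065, -0.998, -0.0], [-0.003, 0.0, -1.0]]
wrist_force: [0.1, 1.4, 0.6]
gripper_width: 0.008
gripper_force: 0.0
```

```bash
python3 -c "
from h import *
go(-.015,.078,.25)
c=snap('wrist','w0')
print(np.round(c['tool_from_camera'],3).tolist())
H=[.044-.042*np.sin(.436),.078,.168]
for p in (H,[-.0225,-.056,.1535]): print(proj('w0',O+RF@np.array(p)))
"
```

```text
frame now mm [-23.2  77.5 256.3] tool yaw in frame -0.14 zaxis [-0.003 -0.    -1.   ] F [0.05 1.39 0.58] t 2.4333 w 0.0077077464731612946
tool shift cm [ 0.82 -0.05  0.63]
[[0.0, -0.966, -0.257, 0.071], [1.0, 0.001, -0.001, -0.001], [0.001, -0.257, 0.966, -0.198], [0.0, 0.0, 0.0, 1.0]]
[[319.32855373 144.40487888]]
[[449.30143241 191.16541466]]
```

View pics/w0.png

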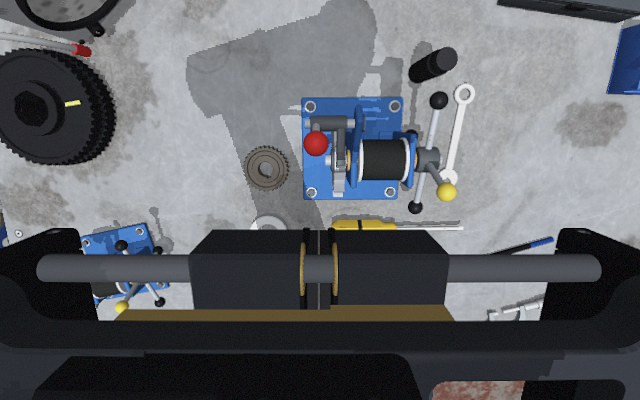

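The wrist view shows the red knob at (316,143) and yellow at (447,191), within 3 px of the prediction, so the frame is good. Descending in front of the red knob.

>>> step_arm(
  targets="0 0 2.5 0;0 0 2.5 0;0 0 2.5 0;0 0 2.2 0;1 0 0 0;0 0 0 0;0 0 0 0;0 0 0 0",
)

```text
time_s: 3.15
tcp_pos: [0.5703, 0.0375, 0.1626]
ee_rot: [[0.998, 0.068, 0.003], [0.068, -0.998, 0.001], [0.003, -0.001, -1.0]]
wrist_force: [0.2, 0.0, 0.2]
gripper_width: 0.005
gripper_force: 0.0
```

```bash
python3 -c "
from h import *
go(.035,.078,.158)"
```

```text
frame now mm [-11.   78.3 162.6] tool yaw in frame 0.02 zaxis [ 0.003  0.001 -1.   ] F [0.23 0.03 0.23] t 3.15 w 0.0049613003590973275
tool shift cm [4.6  0.03 0.48]
```

>>> step_arm(
  targets="0.4 0 0.3 0;0.4 0 0 0;0.4 0 0 0;0.4 0 0 0;0.4 0 0 0;0.4 0 0 0;0.4 0 0 0;0.4 0 0 0;0.4 0 0 0;0.4 0 0 0;0.3 0 0 0;0 0 0 0",
)

```text
time_s: 4.15
tcp_pos: [0.6125, 0.0397, 0.1576]
ee_rot: [[0.998, 0.067, 0.0], [0.067, -0.998, -0.0], [0.0, 0.0, -1.0]]
wrist_force: [-0.1, -0.4, 0.7]
gripper_width: 0.004
gripper_force: 0.0
```

>>> step_arm(
  targets="0.2 0 0 0;0.2 0 0 0;0 0 0 0;0 0 0 0;-1 0 0 0;-1 0 0 0;-1 0 0 0;0 0 -2 0;0 0 -2 0;0 0 -2 0;0 0 0 0;0 0 0 0",
)

```text
time_s: 5.15
tcp_pos: [0.5864, 0.0382, 0.2191]
ee_rot: [[0.998, 0.068, 0.003], [0.068, -0.998, 0.001], [0.003, -0.001, -1.0]]
wrist_force: [-0.1, 0.8, -1.1]
gripper_width: 0.003
gripper_force: 0.0
```

```bash
python3 -c "
from h import *
go(-.060,-.056,.215)
snap('wrist','w1');snap('scene','s1')
for a in(-25,25):
  P=O+RF@np.array([.044+.042*np.sin(np.radians(a)),.078,.168]); print(a,proj('w1',P),proj('s1',P))
im=cv2.imread('pics/w1.png')[0:240,200:520];b=cv2.imread('pics/s1.png')[165:265,290:410]
cv2.imwrite('pics/c1.png',np.hstack([cv2.resize(im,(440,330)),cv2.resize(b,(360,300),interpolation=3) if 0 else cv2.copyMakeBorder(cv2.resize(b,(360,300),interpolation=3),0,30,0,0,0)]))
"
```

```text
frame now mm [  5.1  77.8 219.1] tool yaw in frame -0.02 zaxis [ 0.003  0.001 -1.   ] F [-0.06  0.82 -1.11] t 5.15 w 0.003055670658871244
tool shift cm [-6.5  13.38  0.38]
-25 [[319.86332982 182.12927274]] [[332.96969908 178.41191756]]
25 [[319.92280216 139.36129513]] [[342.86661427 174.90147628]]
```

View pics/c1.png

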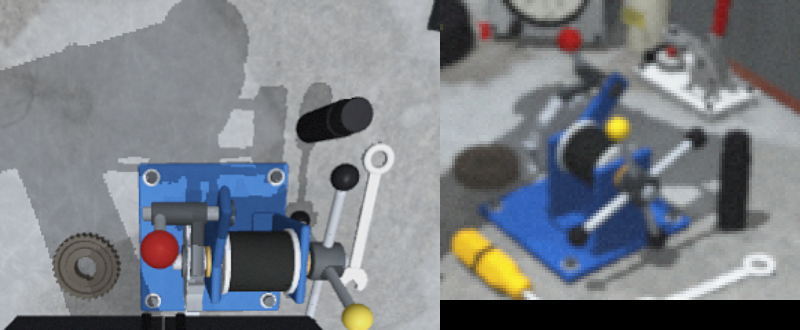

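The red knob is still at its engaged position (wrist (316,181), matching −25°), so it didn't stay over. I'll push again and track the knob with a red-blob measurement while in contact.

>>> step_arm(
  targets="-1.5 0 0 0;0 0 2 0;0 0 2 0;0 0 2.1 0;0.8 0 0 0;0.8 0 0 0;0.5 0 0 0;0.5 0 0 0;0.5 0 0 0;0 0 0 0;0 0 0 0",
)

```text
time_s: 6.17
tcp_pos: [0.6024, 0.039, 0.1571]
ee_rot: [[0.998, 0.067, 0.001], [0.067, -0.998, 0.0], [0.001, -0.0, -1.0]]
wrist_force: [-0.3, 0.4, 0.0]
gripper_width: 0.004
gripper_force: 0.0
```

```bash
cat >> h.py <<'E'
def blob(f,win,lo,hi):
    x0,x1,y0,y1=win;im=cv2.imread('pics/'+f+'.png')[y0:y1,x0:x1];h=cv2.cvtColor(im,cv2.COLOR_BGR2HSV)
    h[...,0]=(h[...,0].astype(int)+90)%180
    m=cv2.inRange(h,(lo+90,130,70),(hi+90,255,255))
    n,l,s,c=cv2.connectedComponentsWithStats(m)
    if n<2: return None
    k=1+s[1:,4].argmax();return c[k]+[x0,y0],s[k,4]
def red(n,f):
    snap(n,f);w={'scene':(322,355,165,190),'top':(295,320,180,206),'wrist':(230,410,0,240)}[n]
    return blob(f,w,-8,8)
def zplane(f,u,v): # frame x,z where ray meets frame y=.078
    e,d=ray(f,u,v);e=RF.T@(e-O);d=RF.T@d;p=e+d*(.078-e[1])/d[1];return p*1e3
E
python3 -c "
from h import *
go(.04,.078,.158)
print(blob('s0',(322,355,165,190),-8,8),blob('w1',(230,410,0,240),-8,8))
for n in('scene','top','wrist'): b=red(n,'p1'+n[0]);print(n,b,zplane('p1'+n[0],*b[0]) if b and n=='scene' else '')
"
```

```text
frame now mm [ 21.1  77.6 157.1] tool yaw in frame -0.03 zaxis [ 0.001  0.    -1.   ] F [-0.29  0.38  0.03] t 6.1667 w 0.004152450551371855
tool shift cm [ 1.89 -0.04 -0.09]
(array([332.5, 177.5]), np.int32(52)) (array([315.62393162, 181.05982906]), np.int32(585))
scene (array([332.61702128, 177.89361702]), np.int32(47)) [ 25.01317273  78.         170.02365972]
top None 
wrist (array([314.26577181, 218.64697987]), np.int32(745))
```

View pics/p1w.png

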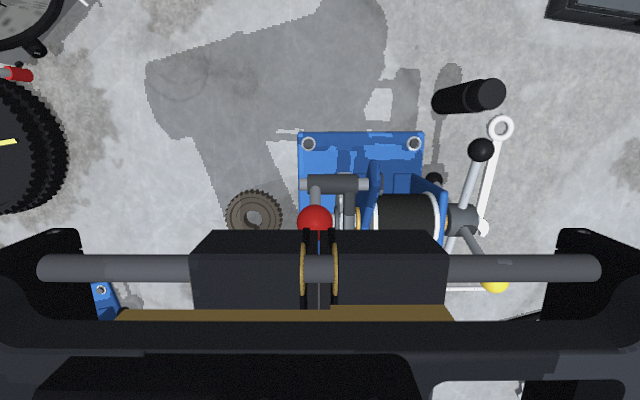

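```bash
python3 -c "
from h import *
s=sense();print(proj('p1w',s['tcp_pos']),cam('p1w')[0])
for a in(-25,-15,-5,5,15): 
  P=O+RF@np.array([.044+.042*np.sin(np.radians(a)),.078,.13+.042*np.cos(np.radians(a))]);print(a,P,proj('p1w',P),proj('p1s',P))
b=cv2.imread('pics/p1s.png')[150:230,290:390];cv2.imwrite('pics/c2.png',cv2.resize(b,(750,600),interpolation=3))
"
```

```text
[[320.34909855 226.249278  ]] [[299.61958633   0.         318.34962505]
 [  0.         299.61958633 200.60390245]
 [  0.           0.           1.        ]]
-25 [0.60749741 0.03980127 0.16806493] [[319.73812527 223.59781604]] [[332.96962485 178.39132666]]
-15 [0.61436113 0.04026803 0.17056888] [[319.76179537 214.76741588]] [[334.90939452 176.90953765]]
-5 [0.62155437 0.04075721 0.17184018] [[319.78126936 204.51256829]] [[336.93400887 175.79139885]]
5 [0.62885858 0.04125393 0.17184018] [[319.79536455 193.27084664]] [[338.97802506 175.07004916]]
15 [0.63605183 0.0417431  0.17056888] [[319.80320017 181.57992919]] [[340.9763947 174.76484  ]]
```

View pics/c2.png

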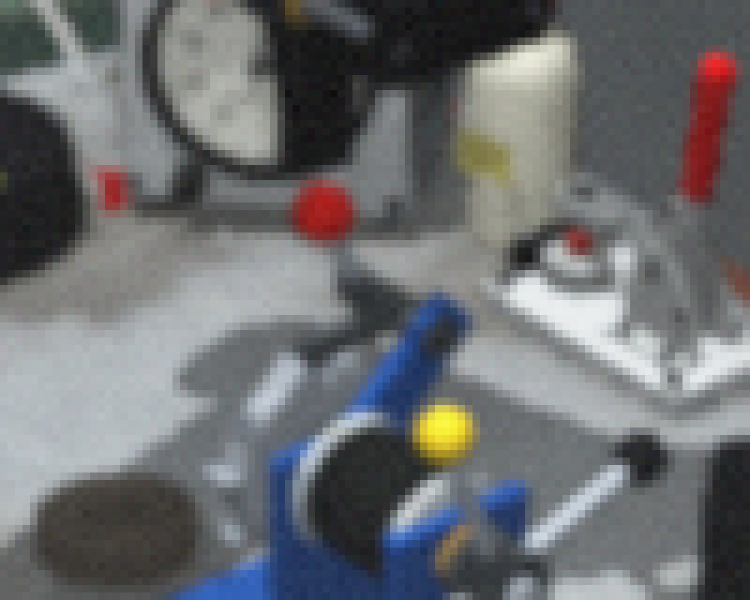

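```bash
python3 -c "
from h import *
s=sense();R=np.array(s['ee_rot']);t=np.array(s['tcp_pos'])
for p in([0,0,0],[0,0,-.019],[0,0,-.07],[.037,.095,-.07],[.037,-.095,-.07],[-.037,-.095,-.07],[-.037,.095,-.07]): print(p,proj('p1s',t+R@np.array(p)).round(1),proj('p1w',t+R@np.array(p)).round(1))
b=cv2.imread('pics/p1s.png')[90:240,240:440];cv2.imwrite('pics/c3.png',cv2.resize(b,(800,600),interpolation=3))
"
```

```text
[0, 0, 0] [[331.4 182.5]] [[320.3 226.2]]
[0, 0, -0.019] [[331.4 176.5]] [[320.5 236.4]]
[0, 0, -0.07] [[331.3 159.9]] [[321.1 276.4]]
[0.037, 0.095, -0.07] [[364.4 168.2]] [[535.2 201. ]]
[0.037, -0.095, -0.07] [[321.7 145.8]] [[107.7 200.7]]
[-0.037, -0.095, -0.07] [[300.7 152.2]] [[134.4 341.1]]
[-0.037, 0.095, -0.07] [[342.4 176.1]] [[507.6 341.6]]
```

View pics/c3.png

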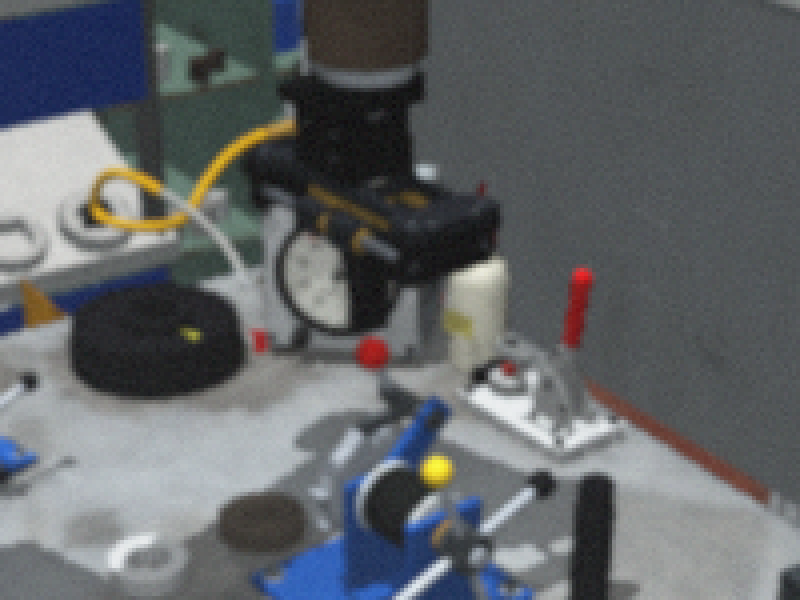

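```bash
python3 -c "
from h import *
c=pickle.load(open('pics/s0.pkl','rb'));t=np.array(c['tcp']);R=np.array(c['R'])
for p in([0,0,0],[0,.0435,0],[0,-.0435,0],[0,.0435,-.03],[0,0,-.07],[0,.095,-.07],[0,-.095,-.07]): print(p,proj('s0',t+R@np.array(p)).round(1))
a=cv2.imread('pics/s0.png')[50:150,90:190]
a=cv2.resize(a,(400,400),interpolation=3)
b=cv2.imread('pics/p1s.png')[130:190,300:360];b=cv2.resize(b,(400,400),interpolation=3)
b=cv2.convertScaleAbs(b,alpha=1.8,beta=20)
cv2.imwrite('pics/c4.png',np.hstack([a,b]))
"
```

```text
[0, 0, 0] [[146.4 141.7]]
[0, 0.0435, 0] [[144.5 146.7]]
[0, -0.0435, 0] [[148.2 137. ]]
[0, 0.0435, -0.03] [[142.6 138.1]]
[0, 0, -0.07] [[142.1 121.8]]
[0, 0.095, -0.07] [[137.4 132.1]]
[0, -0.095, -0.07] [[146.2 112.7]]
```

View pics/c4.png

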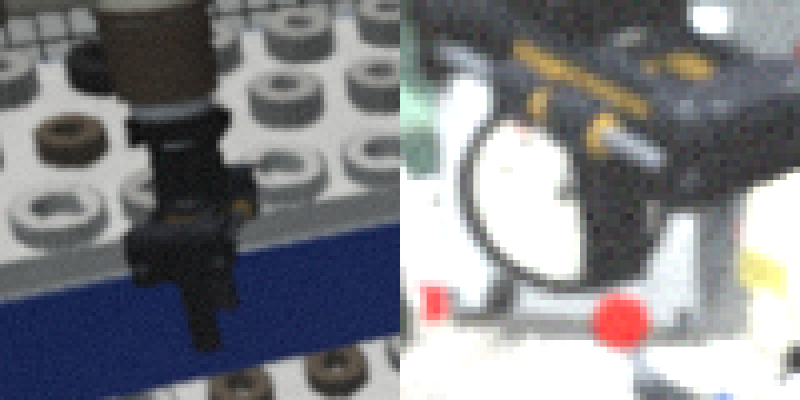

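At the start and now, the physical fingertips sit about 32 mm short of the reported TCP: start tip seen at (142,137.5) vs predicted (144.5,147), now seen at (331.5,172) vs predicted (331,182.5). The fingers therefore passed above the knob. I'll back off, go 3.1 cm lower and push again.

>>> step_arm(
  targets="-1.5 0 0 0;-1.7 0 0 0;0 0 1.5 0;0 0 1.6 0;0 0 0 0;0 0 0 0;0.4 0 0 0;0.4 0 0 0;0.4 0 0 0;0.4 0 0 0;0 0 0 0;0 0 0 0",
)

```text
time_s: 7.32
tcp_pos: [0.5861, 0.0379, 0.1257]
ee_rot: [[0.998, 0.067, -0.0], [0.067, -0.998, 0.0], [-0.0, -0.0, -1.0]]
wrist_force: [-1.0, 0.3, 0.2]
gripper_width: 0.007
gripper_force: 0.3
```

```bash
python3 -c "
from h import *
go(.035,.078,.126)
b=red('scene','p2s');print(b,zplane('p2s',*b[0]));print(red('wrist','p2w'))
for a in(-25,-15,-5): 
  P=O+RF@np.array([.044+.042*np.sin(np.radians(a)),.078,.13+.042*np.cos(np.radians(a))]);print(a,proj('p2w',P),proj('p2s',P))
"
```

```text
frame now mm [  4.8  77.6 125.7] tool yaw in frame -0.03 zaxis [-0.  0. -1.] F [-0.99  0.33  0.18] t 7.3167 w 0.007080054693805966
tool shift cm [ 3.02 -0.04 -0.03]
(array([333.91666667, 177.5       ]), np.int32(36)) [ 29.60705408  78.         169.8150175 ]
(array([313.50234427, 212.59946417]), np.int32(1493))
-25 [[319.96105888 214.91793349]] [[332.96962485 178.39132666]]
-15 [[319.99494515 203.93826508]] [[334.90939452 176.90953765]]
-5 [[320.02224747 191.19316226]] [[336.93400887 175.79139885]]
```

>>> step_arm(
  targets="0.4 0 0 0;0.4 0 0 0;0.4 0 0 0;0.4 0 0 0;0.4 0 0 0;0.4 0 0 0;0.3 0 0 0;0.2 0 0 0;0.2 0 0 0;0 0 0 0;0 0 0 0",
)

```text
time_s: 8.33
tcp_pos: [0.6168, 0.0399, 0.1257]
ee_rot: [[0.998, 0.067, -0.0], [0.067, -0.998, -0.0], [-0.0, 0.0, -1.0]]
wrist_force: [0.4, -0.9, -0.8]
gripper_width: 0.008
gripper_force: 0.0
```

```bash
python3 -c "
from h import *
go(-.010,.078,.2)
b=red('scene','p3s');print(b,zplane('p3s',*b[0]));print(red('wrist','p3w'))
for a in(5,15,25): 
  P=O+RF@np.array([.044+.042*np.sin(np.radians(a)),.078,.13+.042*np.cos(np.radians(a))]);print(a,proj('p3w',P),proj('p3s',P))
"
```

```text
frame now mm [ 35.6  77.5 125.7] tool yaw in frame -0.02 zaxis [-0. -0. -1.] F [ 0.41 -0.85 -0.81] t 8.3333 w 0.007550841800512588
tool shift cm [-4.56 -0.05 -7.43]
(array([343.33333333, 174.19047619]), np.int32(42)) [ 63.43148775  78.         169.74324205]
(array([313.33664679, 205.62094102]), np.int32(1509))
5 [[319.92250288 233.85075945]] [[338.97802506 175.07004916]]
15 [[319.93276869 220.40149317]] [[340.9763947 174.76484  ]]
25 [[319.93374518 206.79971219]] [[342.86679191 174.88109536]]
```

The pawl is fully lifted, with the red knob at scene (343,174) matching +25°. Retreating and going to the front of the yellow knob.

>>> step_arm(
  targets="-2 0 0 0;-2.5 0 0 0;0 0 -3 0;0 0 -3 0;0 0 -1.5 0;-2.2 3.3 0 0;-2.2 3.3 0 0;0 3.4 0 0;0 3.4 0 0;0 0 0 0;0 0 0 0",
)

```text
time_s: 9.35
tcp_pos: [0.5367, -0.1012, 0.2008]
ee_rot: [[0.998, 0.064, 0.0], [0.064, -0.998, 0.0], [0.0, -0.0, -1.0]]
wrist_force: [0.9, -0.4, 0.0]
gripper_width: 0.005
gripper_force: 0.0
```

>>> step_arm(
  targets="0 0 3 0;0 0 3 0;0 0 2.6 0;0 0 0 0;0 0 0 0",
)

```text
time_s: 9.77
tcp_pos: [0.5366, -0.0991, 0.1142]
ee_rot: [[0.998, 0.069, -0.003], [0.069, -0.998, -0.001], [-0.003, 0.001, -1.0]]
wrist_force: [0.7, 0.1, 0.4]
gripper_width: 0.007
gripper_force: 0.0
```

```bash
cat >> h.py <<'E'
def yel(n,f):
    snap(n,f);w={'scene':(335,370,195,222),'wrist':(260,400,60,300)}[n];return blob(f,w,20,34)
def yproj(f):
    for a in(-21,-16,12,15,18): print(a,proj(f,O+RF@np.array([.072*np.sin(np.radians(a)),-.056,.085+.072*np.cos(np.radians(a))])).round(1))
E
python3 -c "
from h import *
go(0,-.056,.113);print(yel('scene','y1s'),yel('wrist','y1w'));yproj('y1s');yproj('y1w');print(red('scene','y1r'))"
```

```text
frame now mm [-53.9 -55.8 114.2] tool yaw in frame 0.07 zaxis [-0.003 -0.001 -1.   ] F [0.73 0.13 0.41] t 9.7667 w 0.0065189585573458405
tool shift cm [5.39 0.02 0.1 ]
(array([348.34285714, 208.05714286]), np.int32(35)) (array([315.02647658, 198.75152749]), np.int32(982))
-21 [[348.7 208.6]]
-16 [[350.6 207.2]]
12 [[360.9 202.6]]
15 [[362.  202.5]]
18 [[363.1 202.4]]
-21 [[320.9 203.1]]
-16 [[320.9 193.5]]
12 [[321.2 128.1]]
15 [[321.2 120.7]]
18 [[321.2 113.5]]
None
```

>>> step_arm(
  targets="0.5 0 0 0;0.5 0 0 0;0.4 0 0 0;0.4 0 0 0;0.4 0 0 0;0.4 0 0 0;0.4 0 0 0;0.4 0 0 0;0.4 0 0 0;0.4 0 0 0;0.3 0 0 0;0.3 0 0 0",
)

```text
time_s: 10.92
tcp_pos: [0.5853, -0.0964, 0.1146]
ee_rot: [[0.998, 0.067, -0.0], [0.067, -0.998, 0.0], [-0.0, -0.0, -1.0]]
wrist_force: [-1.1, 0.6, 0.1]
gripper_width: 0.007
gripper_force: 0.7
```

>>> step_arm(
  targets="0.2 0 0 0;0 0 0 0;0 0 0 0",
)

```text
time_s: 11.17
tcp_pos: [0.5873, -0.0963, 0.1146]
ee_rot: [[0.998, 0.068, 0.001], [0.068, -0.998, 0.0], [0.001, 0.0, -1.0]]
wrist_force: [-1.5, -1.0, 0.7]
gripper_width: 0.006
gripper_force: 0.1
```

```bash
python3 -c "
from h import *
go(0,-.056,.113);print(yel('scene','y2s'),yel('wrist','y2w'));yproj('y2s');yproj('y2w');print(red('scene','y2r'))"
```

```text
frame now mm [ -3.1 -56.4 114.6] tool yaw in frame -0.02 zaxis [ 0.001  0.    -1.   ] F [-1.45 -0.98  0.68] t 11.1667 w 0.00621672551042182
tool shift cm [ 0.31 -0.04  0.16]
(array([362.33333333, 202.        ]), np.int32(18)) (array([313.47007722, 214.56274131]), np.int32(1036))
-21 [[348.7 208.6]]
-16 [[350.6 207.2]]
12 [[360.9 202.6]]
15 [[362.  202.5]]
18 [[363.1 202.4]]
-21 [[319.7 283.2]]
-16 [[319.7 275.9]]
12 [[319.8 220.1]]
15 [[319.8 213.3]]
18 [[319.8 206.4]]
(array([340. , 171.5]), np.int32(2))
```

>>> step_arm(
  targets="0.25 0 0 0;0 0 0 0;0 0 0 0;-1 0 0 0;-2 0 0 0;-2 0 0 0;0 0 0 0;0 0 0 0",
)

```text
time_s: 11.98
tcp_pos: [0.5389, -0.0997, 0.1154]
ee_rot: [[0.998, 0.068, 0.001], [0.068, -0.998, 0.0], [0.001, 0.0, -1.0]]
wrist_force: [0.5, 0.4, -0.5]
gripper_width: 0.003
gripper_force: 0.0
```

```bash
python3 -c "
from h import *
go(0.115,.078,.22);print(yel('scene','y3s'),yel('wrist','y3w'));yproj('y3s');yproj('y3w')"
```

```text
frame now mm [-51.6 -56.5 115.4] tool yaw in frame -0.02 zaxis [ 0.001  0.    -1.   ] F [ 0.5   0.41 -0.52] t 11.9833 w 0.002504604504316325
tool shift cm [ 16.67 -13.45 -10.44]
(array([362.22222222, 203.55555556]), np.int32(9)) (array([313.29303107, 120.88581024]), np.int32(1191))
-21 [[348.7 208.6]]
-16 [[350.6 207.2]]
12 [[360.9 202.6]]
15 [[362.  202.5]]
18 [[363.1 202.4]]
-21 [[319.9 206.3]]
-16 [[319.9 196.8]]
12 [[320.  131.6]]
15 [[320.  124.3]]
18 [[320. 117.]]
```

The spoke stands at 16.4° past upright (roller ≈ 0.546), in the middle of the good band. Now going round behind the red knob.

>>> step_arm(
  targets="0 0 -3.5 0;0 0 -3.5 0;0 0 -3.5 0;2.6 -2.2 0 0;2.6 -2.2 0 0;2.6 -2.2 0 0;2.6 -2.2 0 0;2.6 -2.2 0 0;2.7 -2.4 0 0;0 0 0 0;0 0 0 0;0 0 0 0",
)

```text
time_s: 13.08
tcp_pos: [0.6872, 0.0448, 0.219]
ee_rot: [[0.998, 0.068, -0.001], [0.068, -0.998, -0.0], [-0.001, 0.0, -1.0]]
wrist_force: [-0.1, -0.3, 0.5]
gripper_width: 0.005
gripper_force: 0.0
```

```bash
python3 -c "
from h import *
go(0.105,.078,.126);print(red('wrist','r1w'),yel('scene','r1s'));"
```

```text
frame now mm [106.1  77.5 219. ] tool yaw in frame -0.0 zaxis [-0.001 -0.    -1.   ] F [-0.12 -0.28  0.55] t 13.0833 w 0.00486310512202092
tool shift cm [-0.1  -0.05  9.3 ]
(array([274.15079365,  20.10634921]), np.int32(630)) (array([361.66666667, 201.33333333]), np.int32(45))
```

>>> step_arm(
  targets="0 0 3.1 0;0 0 3.1 0;0 0 3.1 0;0 0 0 0;-0.7 0 0 0;-0.7 0 0 0;-0.4 0 0 0;-0.4 0 0 0;-0.4 0 0 0;-0.4 0 0 0;-0.4 0 0 0;0 0 0 0",
)

```text
time_s: 14.18
tcp_pos: [0.6522, 0.0424, 0.1271]
ee_rot: [[0.998, 0.068, -0.001], [0.068, -0.998, 0.0], [-0.001, -0.0, -1.0]]
wrist_force: [-0.8, -0.3, -0.6]
gripper_width: 0.005
gripper_force: 0.0
```

>>> step_arm(
  targets="-0.3 0 0 0;-0.3 0 0 0;-0.3 0 0 0;-0.3 0 0 0;-0.3 0 0 0;-0.2 0 0 0;0 0 0 0;0 0 0 0",
)

```text
time_s: 14.85
tcp_pos: [0.6363, 0.0413, 0.1268]
ee_rot: [[0.998, 0.068, 0.0], [0.068, -0.998, -0.0], [0.0, 0.0, -1.0]]
wrist_force: [0.2, 0.5, -0.2]
gripper_width: 0.006
gripper_force: 0.0
```

```bash
python3 -c "
from h import *
go(0.050,.078,.126);b=red('scene','r2s');print(b,zplane('r2s',*b[0]),yel('scene','r2y'))"
```

```text
frame now mm [ 55.1  77.6 126.8] tool yaw in frame -0.02 zaxis [ 0. -0. -1.] F [ 0.23  0.47 -0.18] t 14.85 w 0.00637895634422825
tool shift cm [-0.51 -0.04  0.08]
(array([332.85964912, 177.47368421]), np.int32(57)) [ 25.87398806  78.         171.07347083] (array([361.58536585, 201.70731707]), np.int32(41))
```

The knob has fallen back to the engaged position. Retreating, then checking from above.

>>> step_arm(
  targets="2 0 0 0;2 0 0 0;0 0 -3 0;0 0 -3.3 0;0 0 -3.5 0;-3 0 0 0;-3 0 0 0;-3 0 0 0;-3 0 0 0;0 0 0 0;0 0 0 0;0 0 0 0",
)

```text
time_s: 15.95
tcp_pos: [0.5572, 0.0361, 0.2253]
ee_rot: [[0.998, 0.068, 0.002], [0.068, -0.998, 0.0], [0.002, -0.0, -1.0]]
wrist_force: [0.4, -0.1, -0.1]
gripper_width: 0.005
gripper_force: 0.0
```

```bash
python3 -c "
from h import *
go(0,.078,.22);print(red('wrist','f'))
print(yel('scene','fy'),blob('f',(400,500,60,300),20,34));yproj('f')
for a in(-25,-22,-18,-14): print(a,proj('f',O+RF@np.array([.044+.042*np.sin(np.radians(a)),.078,.13+.042*np.cos(np.radians(a))])))
b=cv2.imread('pics/f.png')[0:300,220:540];cv2.imwrite('pics/f2.png',cv2.resize(b,(640,600)))
"
```

```text
frame now mm [-24.2  77.7 225.3] tool yaw in frame -0.01 zaxis [ 0.002  0.    -1.   ] F [ 0.44 -0.05 -0.07] t 15.95 w 0.0052606136536259415
tool shift cm [ 2.42 -0.03  0.54]
(array([315.34046053, 144.80263158]), np.int32(608))
(array([361.5       , 201.70588235]), np.int32(34)) (array([466.45292621, 152.34860051]), np.int32(393))
-21 [[462.4 201.5]]
-16 [[464.2 195.9]]
12 [[469.6 158.4]]
15 [[469.7 154.1]]
18 [[469.6 149.9]]
-25 [[319.71527919 146.44854781]]
-22 [[319.72154964 144.09169081]]
-18 [[319.72955879 140.81611188]]
-14 [[319.73710734 137.40666425]]
```

View pics/f2.png

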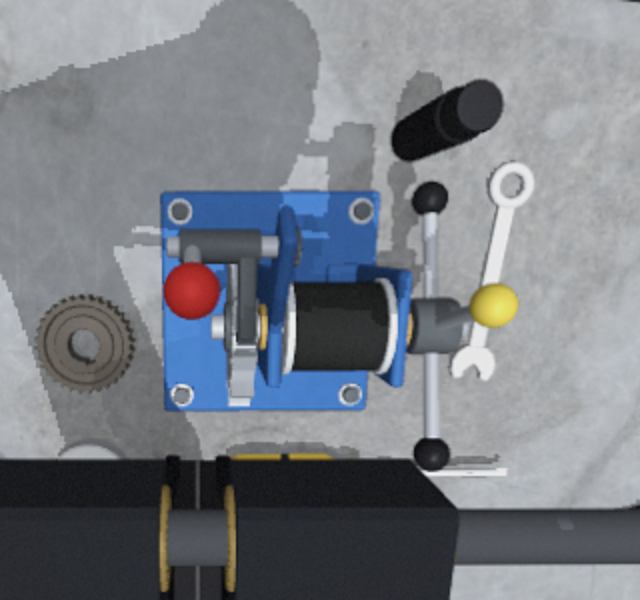

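The red knob (315,145) is back at its −25° pose to within 0.5°, with the same small residual as before. The yellow spoke is at about 16° past upright, and the loose things lie undisturbed with nothing touching. Handing in.

```bash
python3 -c "
from h import *
print(r.finish_job())"
```

```text
the job is handed in; nothing more can be done
None
```

The job is handed in: the pawl was lifted, the roller turned back one notch (yellow spoke about 16° past upright), and the pawl let down, its red knob within about 0.5° of the engaged position in the last camera check; the loose parts in view looked undisturbed.

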